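Unlock the mate cabinet and hold the key turned

TASK

Take the flat-bladed key out of the wooden stand and, with its tip, slowly (a few centimetres a second) push the little shutter on the cabinet's roof lock fully along its rails, so that the keyway is uncovered. Then work the key gently past the sticky pins until it is fully home, turn it a quarter turn clockwise (seen from above), and finish still gripping it, holding the lock turned against its spring so that I can open the glass door. Do not let the gripper touch the cabinet or its lock, and leave the round key and everything else where it is.

Things in the scene. Friction and masses are not known exactly. Their poses are not given: they have to be found in the camera images.
- key: Flat key upright in either stand slot, 40 to 85 g. Origin: centre of its black grip, 26 (x) by 12 (y) by 44 (z) mm, z up; pinch it across the 12 mm (y). Below the grip a 12 mm neck (z -22 to -34) ending in a steel collar 24 x 12 x 4 mm, then a steel blade 14 (x) by 5 (y) mm, 30 mm long, half-round at its end. Turned half round about z it is the same key and fits as well.
- key_tip (a point): the end of the key's blade, 64 mm below the centre of the grip; axes as the key's
- cabinet: White acrylic cabinet, fixed, 180 (x) by 320 (y) by 160 (z) mm, origin at the centre of its underside, z up; glass door on its +x side. On the roof, centred at x = +20, y = -50 mm, a steel drum 64 mm across and 36 mm high holds the brass lock plug, flush with the drum's top (196 mm above the ledge).
- keyway (a point): Centre of the slot's mouth on the plug's top face; axes turn with the plug, x along the slot, z up. Slot 15.5 (x) by 6.5 (y) mm, 2 mm chamfer, 34 mm deep, straight down. Key home: collar on the plug, blade 30 mm in. Sprung sticky pins at 8 and 15 mm depth resist with a few newtons each. At lock = 0 the slot lies along the cabinet's x. The key turns about 0.1 rad loosely before it carries the plug.
- lock (a joint): turn of the lock plug in rad: 0 at rest, grows clockwise seen from above, stop at 1.66 (just past a quarter turn, 1.57). A spring of about 0.03 to 0.13 N m turns it back when let go.
- shutter (a joint): Travel of the shutter in m along the cabinet's +y: about 0 covers the keyway, 0.050 at the stop is fully open. It takes about 1.5 N to move and stays where it is left. It runs between two rails 38 mm apart (inside), 4.5 mm high.
- shutter_tab (a point): Middle of the -y face of the shutter's upright tab: push here towards the cabinet's +y. Tab 28 mm wide (cabinet x), 3 mm thick, rising 9 mm above the 3 mm plate (36 x 29 mm), which lies on the +y side of this point. The point is 8 mm above the drum's top. On its -y side the drum's top is open for the key's tip. Axes as the cabinet's.
- stand: Wooden key stand, fixed, 50 (x) by 150 (y) by 40 (z) mm, origin at the centre of its underside; slots at y = -45 and +45 mm, long side along y, 35 mm deep. The keys' collars rest on its top with the blades in the slots: lift straight up by more than 35 mm.
- round_key: the other key, beside the flat key in the stand: round 24 mm grip, 44 mm tall, on a thin round 5 mm stem (same collar as the flat key); origin at the centre of the grip. To be left alone.
- flask: steel flask, 76 mm across, 240 mm tall, origin under its base; bystander
- cup: white cup, 72 mm across, 80 mm tall, origin under its base; bystander
- pot: terracotta pot with a small succulent, 80 mm across, about 105 mm tall, origin under its base; bystander
- gourd: loose wooden gourd, 76 mm across, 80 mm tall, origin under its base; bystander
- spoon: spoon lying on the ledge; bystander
- brush: brush lying on the ledge; bystander
Not all that is in view belongs to the job. What is shaped like the key but turquoise is not meant.

How it is judged (in metres and radians):
On the way, in this order (a step that is already met when the one before it is completed fails the run):
1. shutter pushed open while the key is held (value of joint shutter above 0.042 m and contact force between the fingers and key above 2 N and height (world z) of key_tip above 0.15 m), for 0.1 s.
2. key fully home in the keyway, lock not yet turned (z of key_tip in the frame of keyway below -0.026 m and horizontal distance between key_tip and keyway below 0.004 m and angle between the x axis of key and the x axis of keyway, either way round below 0.17 rad and angle between key's own z axis and vertical below 0.12 rad and value of joint lock below 0.5 rad), for 0.1 s.
3. lock turned a quarter with the key home and held there (z of key_tip in the frame of keyway below -0.026 m and horizontal distance between key_tip and keyway below 0.004 m and angle between the x axis of key and the x axis of keyway, either way round below 0.17 rad and angle between key's own z axis and vertical below 0.12 rad and contact force between the fingers and key above 2 N and value of joint lock above 1.31 rad), for 0.3 s.
At the end, for the whole second after the job is handed in: The shutter is open (over 42 mm), the key is fully home (blade at least 26 of 30 mm in, within 4 mm of the keyway's axis, upright), the gripper still grips it and holds the lock turned a quarter (at least 1.31 rad, 75 degrees) through the last second (all of step 3 and value of joint shutter above 0.042 m); the arm keeps its last pose, push and grip.
It fails at once if the gripper touches the cabinet, shutter or lock (contact force between any of the fingers, the arm and cabinet above 2 N).
It fails at once if the key is forced hard against the cabinet or lock (contact force between key and cabinet above 45 N).
It fails at once if the shutter is knocked open fast (velocity of joint shutter above 0.2 m/s).
It fails at once if a bystander is moved (distance of any of round_key, flask, cup, pot, gourd, spoon, brush from where it was at the start of the episode above 0.02 m).
It also fails if it takes over 54 s, if anything falls off the work surface, if the arm or the gripper's body presses on something with over 40 N, if the wrist force passes 120 N, or if a joint passes its speed limit or range.

ROBOT

A 6-joint arm with a two-finger parallel gripper is mounted at the origin on the work surface. World frame = base frame: x ahead of the robot, y to its left, z up, the work surface at z = 0. Lengths are in m, angles in degrees, forces in N, time in s.
With the tool pointing down it reaches from about 0.4 to 0.825 m from the base axis. Payload 7 kg.
Tool frame: the origin (TCP) lies midway between the tips of the shut fingers; the grasp point (between the pads) lies 19 mm behind it; z points along the fingers, y is the direction in which the jaws open and shut (so a half turn about z gives the same grasp; the last joint's range is limited). The gripper opens to 88 mm and grips with 3 to 60 N. Pads are 19 mm wide; open, the fingers measure 130 mm over their backs; the gripper's body (78 mm by 193 mm) begins 47 mm behind the grasp point.
Start: joints at [89.158, 20.546, 0.682, 0, -70.136, -16.507], TCP at [0.201, 0.644, 0.227] pointing down, gripper open.
Joint ranges: [-176.03, 176.03], [-82.01, 121.73], [-58.28, 71.71], [-173.87, 95.51], [-174.79, -0.11], [-173.66, 173.66]. Speed limits (degrees/s): [136.94, 136.94, 172.46, 180, 180, 180].

INTERFACE

Orientations are given as [roll, pitch, yaw] about the fixed x, y, z axes, in that order (R = Rz(yaw) Ry(pitch) Rx(roll)).
In Python, from plant import get_state, capture, close_job gives the robot as it stands.
- The arm moves only by the tool apply_moves, never from a script. Its argument "commands" is a list of rows, each an object with "grip": the opening, from 0 (shut) to 1 (fully open); "dp": the shift along the tool's x, y, z in mm, a list of three; "yaw": the turn about the tool's z in rad. A call has 1 to 12 rows; each row is the pose to reach, as a shift and turn from the pose commanded when the call began, along the tool's axes at that moment; what a row does not reach only later rows make up. A row lasts 1/8 s, in which the tool goes at most 62.5 mm and 10.7 degrees, less where a joint would pass 70% of its speed; a pose out of reach is approached as far as the arm can. A call with a gripper value outside its range is refused whole. The fingers move at their own pace and stop on an object; "newtons" is the grip in N (left out, the last holds). Time passes only in rows, so rows that repeat a pose let the fingers close. It gives the time, the measured TCP pose, the force and the opening at its end, in the units of the state.
- get_state(): the state, without advancing time (a new reading comes with each control period).
- capture(name): name is "side" or "top" or "wrist"; returns a dict with "color" (480x640x3 uint8, red, green, blue), "camera_matrix" (3x3 intrinsics, pixels), "k1" (the pictures are not rectified: a ray, as slopes to the right and down, at radius r is drawn at 1 + k1 r^2 times it, then the intrinsics apply), "xyz" and "rotation" of the camera in the world; the wrist camera has in their place "T_tool_cam" (4x4, takes a point from camera to tool coordinates, whose origin is the TCP and whose axes are the flange's). Camera axes: x right, y up, looking along -z (the intrinsics and any distortion apply to the point x, -y, -z); pixel columns grow to the right and rows downward; lengths in m; the calibration is good to about 2 mm. A picture is of the moment at which its call begins: read the wrist's pose just before it. There is no depth.
- close_job(): hands the job in, once; it reports no verdict.
The state is a dict: "time_s": time; "joints": joint angles; "qd": joint speeds; "joint_torque": joint torques, N m; "tcp_pos": TCP position; "eef_rot": TCP orientation; "contact_force": force on the tool from outside, world axes, zero at the start; "moment": the same for the moment, N m; "gripper_width": finger opening in m.
Only numpy, scipy, OpenCV 4.12 (cv2) and the standard library are available. Lean on these libraries where they do the work, as an engineer would, in place of code of your own. Each camera call takes 0.05 s, during which the arm holds its last target.

## Working session

There is one attempt and no reset: what is moved stays moved. The work goes in short steps, Python scripts to look and compute and a tool call to move; the robot and the scene stay as the last step left them, time stands still between calls to the robot, and variables do not carry over. Pictures are saved under pics/ and viewed, and the job is handed in when it is done.

Besides the shell and the picture viewer there is one more tool, called after "Call:" as name(argument=value, ...) on one line, values as JSON. apply_moves: Moves the arm, as the interface text tells. Its arguments: {"type":"object","properties":{"commands":{"type":"array","items":{"type":"object","properties":{"grip":{"type":"number"},"dp":{"type":"array","items":{"type":"number"}},"yaw":{"type":"number"}}}},"newtons":{"type":"number"}},"required":["commands"]}

```bash
ls; mkdir -p pics; cat > h.py <<'E'
import numpy as np, cv2
from scipy.spatial.transform import Rotation as R
from plant import get_state, capture
def snap(n,f):
    s=get_state(); c=capture(n); cv2.imwrite('pics/'+f+'.png',c['color'][:,:,::-1])
    if n=='wrist':
        T=np.eye(4);T[:3,:3]=R.from_euler('xyz',s['eef_rot'],degrees=True).as_matrix();T[:3,3]=s['tcp_pos']
        C=T@c['T_tool_cam'];c['xyz']=C[:3,3];c['rotation']=C[:3,:3]
    np.savez('pics/'+f+'.npz',img=c['color'],K=c['camera_matrix'],k1=c['k1'],xyz=c['xyz'],rot=np.array(c['rotation']))
    return c
def load(f): return dict(np.load('pics/'+f+'.npz'))
def ray(d,u,v):
    K=d['K'];x=np.array([(u-K[0,2])/K[0,0],(v-K[1,2])/K[1,1]]);k=float(d['k1']);y=x.copy()
    for _ in range(30): y=x/(1+k*(y@y))
    w=d['rot']@np.array([y[0],-y[1],-1]);return d['xyz'],w
def atz(d,u,v,z):
    o,w=ray(d,u,v);return o+w*(z-o[2])/w[2]
def proj(d,p):
    q=d['rot'].T@(np.array(p)-d['xyz']);x=np.array([q[0],-q[1]])/-q[2]
    x=x*(1+float(d['k1'])*(x@x));K=d['K'];return np.array([K[0,0]*x[0]+K[0,2],K[1,1]*x[1]+K[1,2]])
def tri(obs):
    A=np.zeros((3,3));b=np.zeros(3)
    for d,u,v in obs:
        o,w=ray(d,u,v);w=w/np.linalg.norm(w);P=np.eye(3)-np.outer(w,w);A+=P;b+=P@o
    p=np.linalg.solve(A,b)
    return p,[np.round(proj(d,p)-[u,v],1) for d,u,v in obs]
E
python3 - <<'E'
from h import *
print(get_state())
for n in ['side','top','wrist']:
    c=snap(n,n+'0');print(n,c['xyz'],c['camera_matrix'],c['k1'],np.round(c['rotation'],3))
E
```

```text
pics
{'time_s': 0.0, 'joints': array([ 8.91568875e+01,  2.05920838e+01,  6.33573523e-01, -1.87437142e-02,
       -7.01349627e+01, -1.65069082e+01]), 'qd': array([-0.0354043 ,  0.00632856,  0.03373094,  0.04048889, -0.05291759,
       -0.0723388 ]), 'joint_torque': array([ 5.02512721e-04, -5.82715523e+01,  2.93049198e+01,  6.99704692e+00,
        6.81616933e-03, -1.63081031e-04]), 'tcp_pos': array([0.20117895, 0.64381763, 0.22561817]), 'eef_rot': array([ 1.79905373e+02, -9.66696869e-03, -1.73563964e+01]), 'contact_force': array([-0.05328708, -0.0342867 ,  0.5561517 ]), 'moment': array([ 0.01277454,  0.04577143, -0.01623716]), 'gripper_width': 0.08772734579864729}
side [-0.19813991 -0.8171825   0.78959097] [[478.35368943   0.         319.27885001]
 [  0.         478.35368943 241.43122332]
 [  0.           0.           1.        ]] -0.1271026407059497 [ 60.855   0.553 -43.425]
top [0.38677129 0.02766023 1.48330973] [[575.60396367   0.         319.39026729]
 [  0.         575.60396367 242.67462075]
 [  0.           0.           1.        ]] -0.18090144571922537 [  9.736  -0.802 -88.738]
wrist [0.27096154 0.62279277 0.38503404] [[332.45365009   0.         322.77322803]
 [  0.         332.45365009 240.76822128]
 [  0.           0.           1.        ]] 0.001952001673519222 [[-0.299  0.919  0.258]
 [-0.954 -0.288 -0.079]
 [ 0.002 -0.27   0.963]]
```

```bash
python3 - <<'E'
s=open('h.py').read()
s=s.replace("    np.savez(","    c['rotation']=np.array(c['rotation'])\n    if c['rotation'].shape==(3,): c['rotation']=R.from_euler('xyz',c['rotation'],degrees=True).as_matrix()\n    np.savez(")
open('h.py','w').write(s)
E
python3 - <<'E'
from h import *
for n in ['side','top','wrist']: snap(n,n+'1')
print(get_state()['time_s'])
E
```

```text
0.3
```

View pics/side0.png

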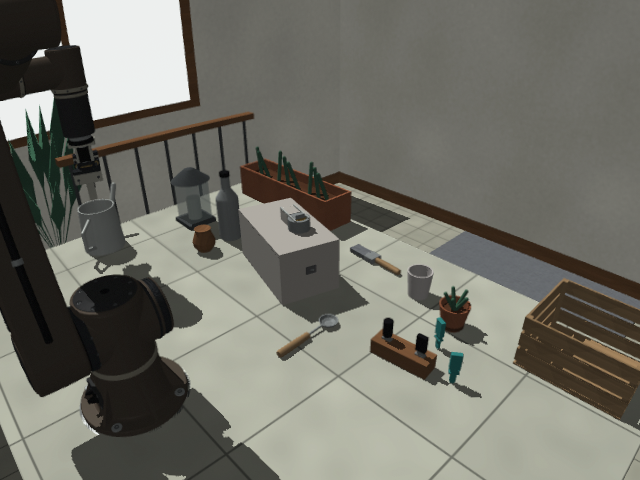

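View pics/top0.png

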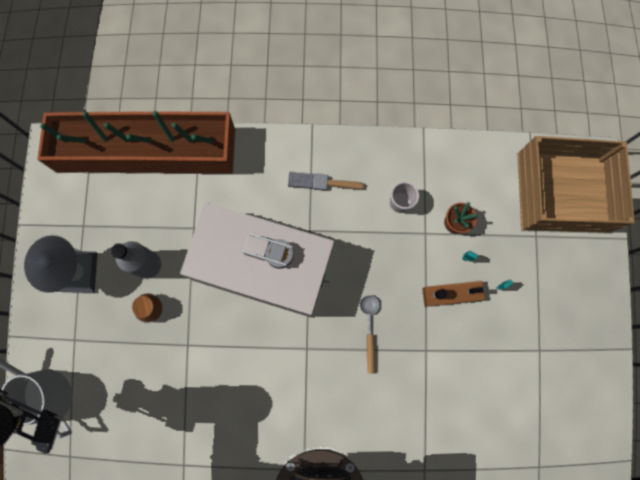

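View pics/wrist0.png

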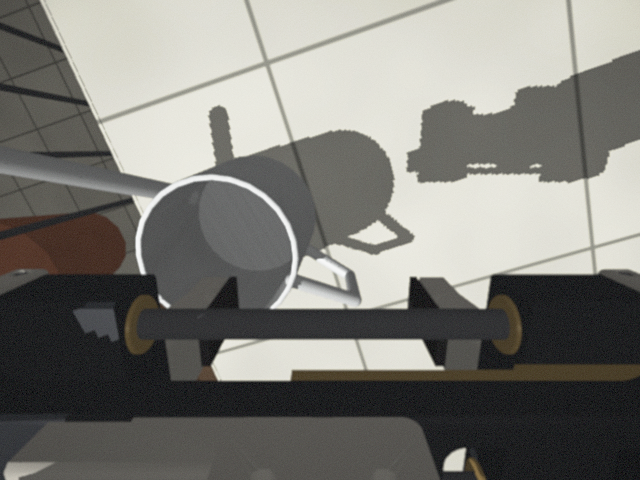

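```bash
python3 - <<'E'
from h import *
d=load('side1');i=d['img'][300:400,350:490];a=cv2.resize(i,None,fx=4,fy=4,interpolation=2)
i2=load('top1')['img'];b=cv2.resize(i2[270:320,410:530],(560,233),interpolation=2)
cv2.imwrite('pics/c1.png',np.vstack([a,b])[:,:,::-1])
e=cv2.resize(i2[190:330,160:360],(800,560),interpolation=2);cv2.imwrite('pics/c2.png',e[:,:,::-1])
e=cv2.resize(d['img'][180:320,220:370],(750,700)[:2],interpolation=2);cv2.imwrite('pics/c3.png',e[:,:,::-1])
t=load('top1')
for n,u,v,z in [('standR',485,290,.04),('standL',427,297,.04),('keyflat',476,291,.084),('keyround',443,294,.084),('lockc',276,253,.196)]: print(n,atz(t,u,v,z))
E
```

```text
standR [ 0.52221317 -0.41394525  0.04      ]
standL [ 0.50202597 -0.26241745  0.04      ]
keyflat [ 0.51526168 -0.37734351  0.084     ]
keyround [ 0.50655271 -0.29363433  0.084     ]
lockc [0.58191264 0.11212931 0.196     ]
```

View pics/c1.png

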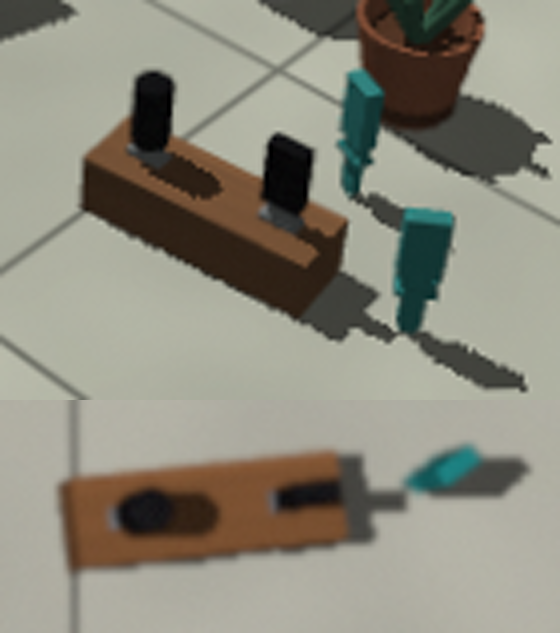

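View pics/c2.png

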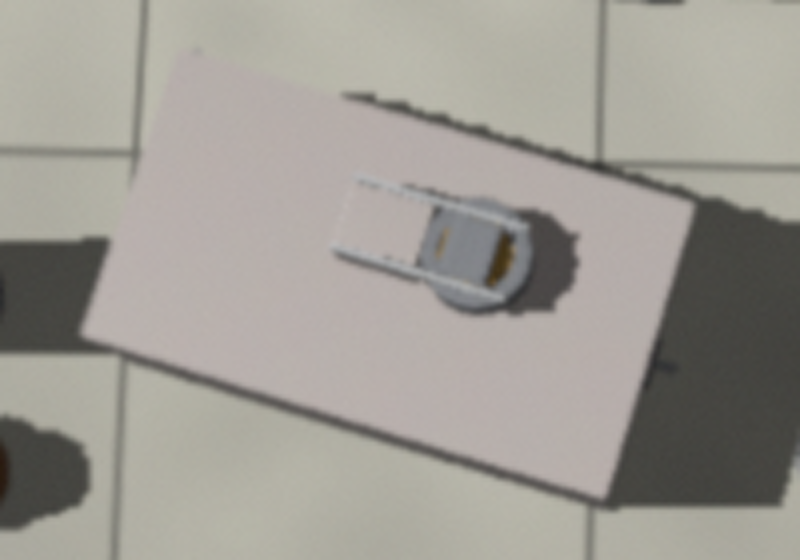

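View pics/c3.png

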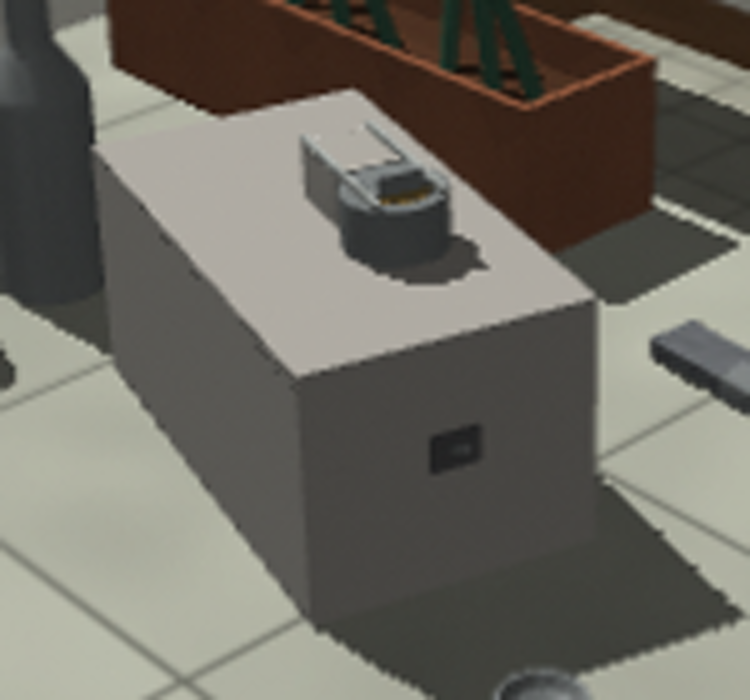

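Candidates for the key: black rectangular grip at top px (476,291), black round grip at (443,294), and turquoise ones at (470,256) and (505,286). The crop shows that the flat black key at (476,291) is the one meant. I'll go via the lock for a close look.

Call:
apply_moves(commands=[{"dp": [0,0,-60],"yaw": 0,"grip": 1},{"dp": [0,0,-120],"yaw": 0,"grip": 1},{"dp": [50,40,-134],"yaw": 0,"grip": 1},{"dp": [100,80,-134],"yaw": 0,"grip": 1},{"dp": [150,120,-134],"yaw": 0,"grip": 1},{"dp": [200,165,-134],"yaw": 0,"grip": 1},{"dp": [250,205,-134],"yaw": 0,"grip": 1},{"dp": [300,250,-134],"yaw": 0,"grip": 1},{"dp": [350,290,-134],"yaw": 0,"grip": 1},{"dp": [400,335,-134],"yaw": 0,"grip": 1},{"dp": [445,372,-134],"yaw": 0,"grip": 1},{"dp": [472,394,-134],"yaw": 0,"grip": 1}])

```text
time_s: 1.8
tcp_pos: [0.5351, 0.1254, 0.3609]
eef_rot: [-180.0, -0.0, -17.4]
contact_force: [0.8, 1.3, -0.7]
gripper_width: 0.0876
```

Call:
apply_moves(commands=[{"dp": [0,0,0],"yaw": 0,"grip": 1},{"dp": [0,0,0],"yaw": 0,"grip": 1}])

```text
time_s: 2.05
tcp_pos: [0.5343, 0.1272, 0.3604]
eef_rot: [180.0, 0.0, -17.4]
contact_force: [-0.4, -0.1, -0.9]
gripper_width: 0.0873
```

```bash
python3 - <<'E'
from h import *
s=get_state();print(s['time_s'],s['tcp_pos'],s['eef_rot'],abs(s['qd']).max(),s['joints'],s['contact_force'])
c=snap('wrist','w2')
E
```

```text
2.05 [0.53429265 0.12719605 0.36040331] [ 1.79997452e+02  1.74161054e-02 -1.74142340e+01] 1.6332787923626866 [ 3.38216181e+01  5.24415385e+00 -2.11694060e+00 -1.20839891e-02
 -8.26517967e+01  3.87656952e+01] [-0.42956316 -0.06105581 -0.91318739]
```

View pics/w2.png

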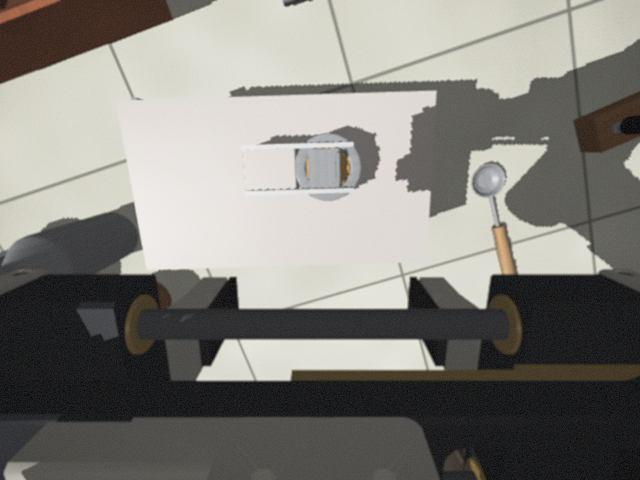

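```bash
python3 - <<'E'
from h import *
d=load('w2')
e=cv2.resize(d['img'][120:210,230:380],(800,480),interpolation=2);cv2.imwrite('pics/c4.png',e[:,:,::-1])
e=cv2.resize(d['img'][80:280,110:450],(800,470),interpolation=2);cv2.imwrite('pics/c5.png',e[:,:,::-1])
E
```

```text
(no output)
```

View pics/c4.png

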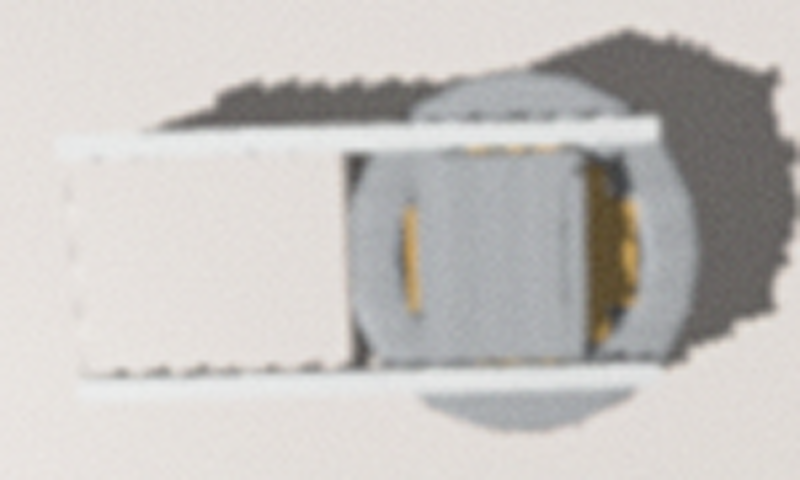

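View pics/c5.png

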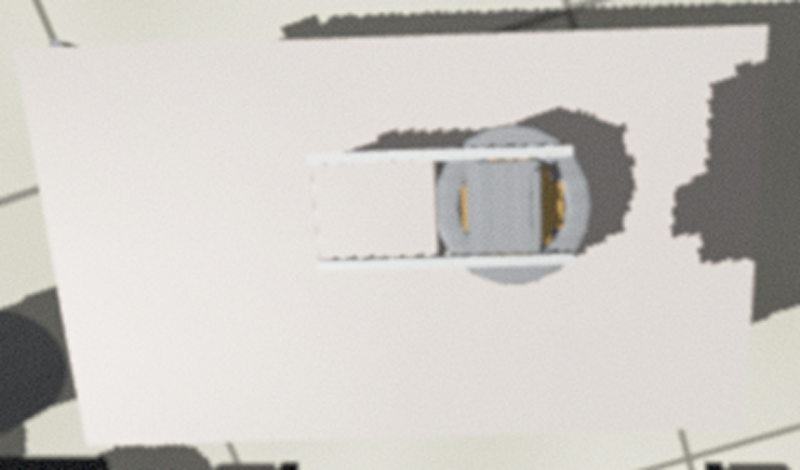

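```bash
python3 - <<'E'
from h import *
d=load('w2')
P=[(110+x/2.353,80+y/2.353) for x,y in [(17,48),(768,25),(748,432),(88,444)]]
W=[atz(d,u,v,.16) for u,v in P];print(np.round(W,4))
for a,b in [(0,1),(3,2),(0,3),(1,2)]:
    q=W[a]-W[b];print(np.linalg.norm(q),np.degrees(np.arctan2(q[1],q[0])))
L=lambda x,y,z=.196:atz(d,230+x/5.333,120+y/5.333,z)
print('drum L,R,T,B,c',*[np.round(L(*p),4) for p in [(348,250),(698,250),(523,70),(523,430)]],np.round(L(523,250),4))
a,b=L(57,148,.2005),L(660,130,.2005);q=a-b;print('rail',np.degrees(np.arctan2(q[1],q[0])))
a,b=L(80,390,.2005),L(660,372,.2005);q=a-b;print('rail',np.degrees(np.arctan2(q[1],q[0])))
from scipy.optimize import least_squares
# fit cabinet pose from corners + drum centre
def f(p):
    x,y,t=p;c,s=np.cos(t),np.sin(t);T=lambda a,b:np.array([x+c*a-s*b,y+s*a+c*b])
    r=[]
    for w,(a,b) in zip(W,[(.09,.16),(.09,-.16),(-.09,-.16),(-.09,.16)]): r+=list(T(a,b)-w[:2])
    r+=list(1.5*(T(.02,-.05)-L(523,250)[:2]));return r
r=least_squares(f,[.55,.15,-.3]);x,y,t=r.x
print(r.x,np.degrees(t),np.round(r.fun,4));c,s=np.cos(t),np.sin(t)
print('keyway',x+c*.02+s*.05,y+s*.02-c*.05)
E
```

```text
[[ 0.7091  0.2889  0.16  ]
 [ 0.6221 -0.0187  0.16  ]
 [ 0.4457  0.0291  0.16  ]
 [ 0.5364  0.3383  0.16  ]]
0.3196697710640124 74.20385192793579
0.3221638964152095 73.66311039350681
0.17971411647355853 -15.965254209068872
0.18276417750444163 -15.185020632242876
drum L,R,T,B,c [0.5949 0.136  0.196 ] [0.5762 0.0764 0.196 ] [0.6148 0.0972 0.196 ] [0.5547 0.1157 0.196 ] [0.5856 0.1062 0.196 ]
rail 74.21579754562582
rail 74.33886046747843
[ 0.57894738  0.15952587 -0.2773659 ] -15.891895572023492 [ 0.0002 -0.0001 -0.0004 -0.0003  0.0028  0.0011 -0.0002 -0.0002 -0.0016
 -0.0004]
keyway 0.5844918208396864 0.10596040369260917
```

Call:
apply_moves(commands=[{"dp": [13,50,0],"yaw": 0.1,"grip": 1},{"dp": [26,100,0],"yaw": 0.25,"grip": 1},{"dp": [38,150,0],"yaw": 0.4,"grip": 1},{"dp": [50,200,0],"yaw": 0.55,"grip": 1},{"dp": [64,250,15],"yaw": 0.7,"grip": 1},{"dp": [77,300,35],"yaw": 0.85,"grip": 1},{"dp": [90,350,50],"yaw": 1.0,"grip": 1},{"dp": [102,400,65],"yaw": 1.1,"grip": 1},{"dp": [112,440,75],"yaw": 1.134,"grip": 1},{"dp": [115,450,80],"yaw": 1.134,"grip": 1},{"dp": [115,450,80],"yaw": 1.134,"grip": 1},{"dp": [115,450,80],"yaw": 1.134,"grip": 1}])

```text
time_s: 3.6
tcp_pos: [0.5105, -0.335, 0.2813]
eef_rot: [-179.9, -0.0, -82.2]
contact_force: [-0.8, 1.0, 1.1]
gripper_width: 0.0876
```

```bash
python3 - <<'E'
from h import *
s=get_state();print(s['time_s'],s['tcp_pos'],s['eef_rot'],abs(s['qd']).max(),s['joints'],s['contact_force'])
c=snap('wrist','w3')
E
```

```text
3.6 [ 0.510549   -0.33504114  0.28130153] [-1.79944444e+02 -2.18127394e-02 -8.22102912e+01] 0.21540022067685133 [-1.49697801e+01  1.27972921e+01 -2.98730680e+00 -1.43276413e-03
 -7.41557321e+01  2.27598900e+01] [-0.75437018  0.99777925  1.11660452]
```

View pics/w3.png

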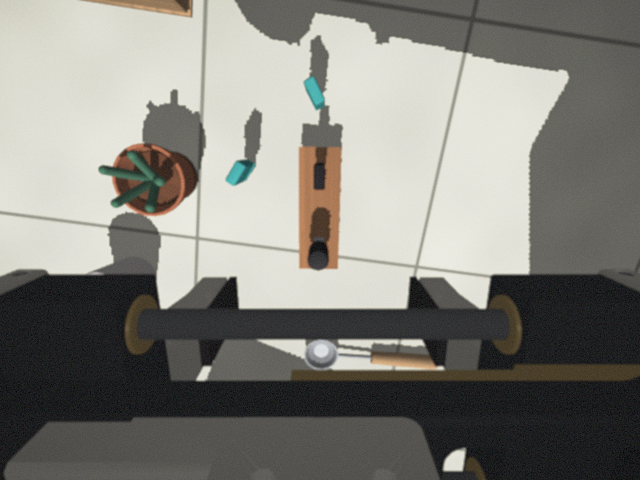

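```bash
python3 - <<'E'
from h import *
d=load('w3')
e=cv2.resize(d['img'][135:285,270:370],(533,800)[:2],interpolation=2)[:600];cv2.imwrite('pics/c6.png',cv2.resize(d['img'][140:220,290:350],(450,600),interpolation=2)[:,:,::-1])
for n,u,v,z in [('sTL',299.5,147.5,.04),('sTR',340,147.5,.04),('sBR',338,268,.04),('sBL',299.5,268,.04)]: print(n,atz(d,u,v,z))
E
```

```text
sTL [ 0.54772911 -0.40334213  0.04      ]
sTR [ 0.50117426 -0.40969654  0.04      ]
sBR [ 0.48156899 -0.26244681  0.04      ]
sBL [ 0.53041538 -0.25576947  0.04      ]
```

View pics/c6.png

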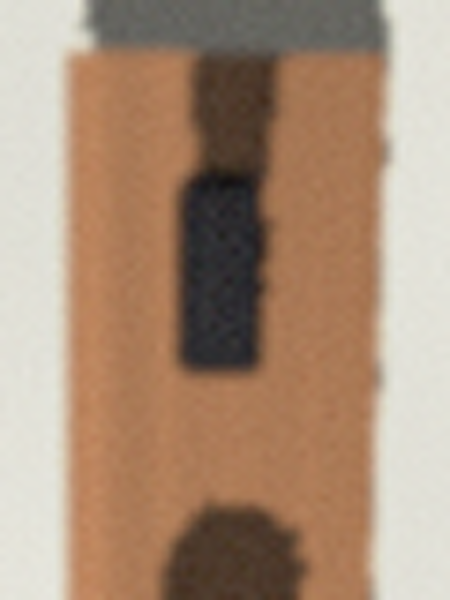

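```bash
python3 - <<'E'
from h import *
d=load('w3'); print(d['xyz'])
for z in (.096,.09): print(atz(d,319.1,176.3,z))
for p in [(180,180),(180,370),(257,180),(257,370)]: print(p,atz(d,290+p[0]/7.5,140+p[1]/7.5,.096)[:2])
x,y=np.mean([atz(d,u,v,.04)[:2] for u,v in [(299.5,147.5),(340,147.5),(338,268),(299.5,268)]],0);t=np.radians(-82.9)
print('from stand',x+.045*np.cos(t),y+.045*np.sin(t))
E
```

```text
[ 0.52068346 -0.40659017  0.44064601]
[ 0.52082323 -0.37838649  0.096     ]
[ 0.52082567 -0.37789549  0.09      ]
(180, 180) [ 0.52755216 -0.38982792]
(180, 370) [ 0.52428504 -0.36454831]
(257, 180) [ 0.51726744 -0.391232  ]
(257, 370) [ 0.51378998 -0.36598154]
from stand 0.520784000065517 -0.3774686758710358
```

Call:
apply_moves(commands=[{"dp": [25,-4,40],"yaw": 0.01,"grip": 0.5},{"dp": [44,-4.5,90],"yaw": 0.01,"grip": 0.5},{"dp": [44,-4.5,130],"yaw": 0.01,"grip": 0.5},{"dp": [44,-4.5,165],"yaw": 0.01,"grip": 0.5},{"dp": [44,-4.5,195],"yaw": 0.01,"grip": 0.5},{"dp": [44,-4.5,215],"yaw": 0.01,"grip": 0.5},{"dp": [44,-4.5,221],"yaw": 0.01,"grip": 0.5},{"dp": [44,-4.5,221],"yaw": 0.01,"grip": 0.5},{"dp": [44,-4.5,221],"yaw": 0.01,"grip": 0.5}], newtons=30)

```text
time_s: 4.78
tcp_pos: [0.5211, -0.3795, 0.0609]
eef_rot: [-179.9, -0.1, -82.9]
contact_force: [-0.1, 0.1, -0.1]
gripper_width: 0.0441
```

```bash
python3 - <<'E'
from h import *
s=get_state();print(s['time_s'],s['tcp_pos'],s['eef_rot'],s['contact_force'],s['gripper_width'])
c=snap('wrist','w4')
E
```

```text
4.775 [ 0.52114643 -0.37946206  0.06093261] [-1.79897756e+02 -6.17534445e-02 -8.28638167e+01] [-0.09862985  0.10662954 -0.08783473] 0.044052178258474045
```

View pics/w4.png

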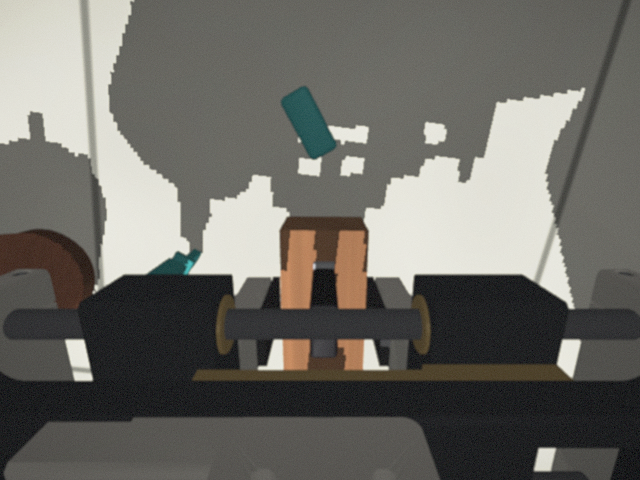

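The key stands at column 323, midway between the fingers (272 and 376). I'll close on it.

Call:
apply_moves(commands=[{"dp": [0,0,0],"yaw": 0,"grip": 0.3},{"dp": [0,0,0],"yaw": 0,"grip": 0},{"dp": [0,0,0],"yaw": 0,"grip": 0},{"dp": [0,0,0],"yaw": 0,"grip": 0},{"dp": [0,0,0],"yaw": 0,"grip": 0},{"dp": [0,0,0],"yaw": 0,"grip": 0}], newtons=35)

```text
time_s: 5.58
tcp_pos: [0.5203, -0.3794, 0.0596]
eef_rot: [180.0, -0.0, -82.9]
contact_force: [0.7, -0.5, 1.4]
gripper_width: 0.0117
```

Call:
apply_moves(commands=[{"dp": [0,0,-10],"yaw": 0,"grip": 0},{"dp": [0,0,-25],"yaw": 0,"grip": 0},{"dp": [0,0,-40],"yaw": 0,"grip": 0},{"dp": [0,0,-60],"yaw": 0,"grip": 0},{"dp": [0,0,-90],"yaw": 0,"grip": 0},{"dp": [0,0,-130],"yaw": 0,"grip": 0},{"dp": [0,0,-180],"yaw": 0,"grip": 0},{"dp": [0,0,-230],"yaw": 0,"grip": 0},{"dp": [0,0,-260],"yaw": 0,"grip": 0},{"dp": [0,0,-260],"yaw": 0,"grip": 0}])

```text
time_s: 6.82
tcp_pos: [0.5207, -0.3799, 0.3241]
eef_rot: [-179.7, -0.2, -82.9]
contact_force: [0.1, 0.6, -0.9]
gripper_width: 0.0117
```

```bash
python3 - <<'E'
from h import *
s=get_state();print(s['time_s'],s['tcp_pos'],s['eef_rot'],s['contact_force'],s['gripper_width'])
c=snap('wrist','w5');snap('side','s5');snap('top','t5')
for n in ('side','top'):
    d=load(n[0]+'5');p=s['tcp_pos'];print(n,proj(d,p),proj(d,p-[0,0,.045-.006]))
    u,v=proj(d,p).astype(int);cv2.imwrite('pics/%s5c.png'%n,cv2.resize(d['img'][v-40:v+40,u-50:u+50],(750,600),interpolation=2)[:,:,::-1])
E
```

```text
6.825 [ 0.52067222 -0.37994769  0.32406941] [-179.70576358   -0.19557048  -82.89629784] [ 0.10859443  0.61168889 -0.85186231] 0.011736495655064356
side [434.0870392  246.20656606] [431.9896953  263.07116254]
top [509.31724922 278.27933662] [503.25436259 280.27074829]
```

View pics/w5.png

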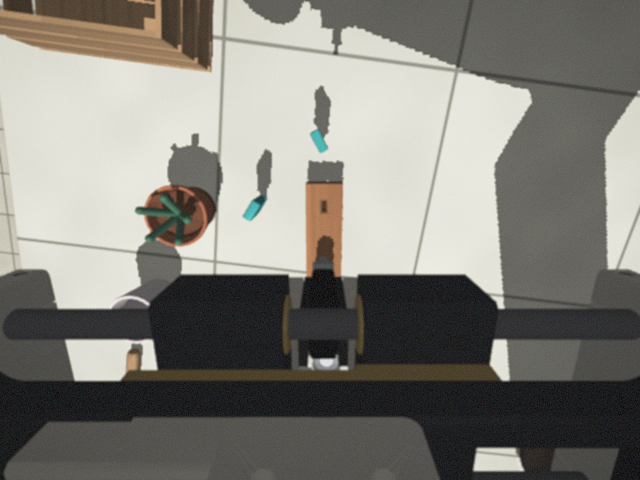

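View pics/side5c.png

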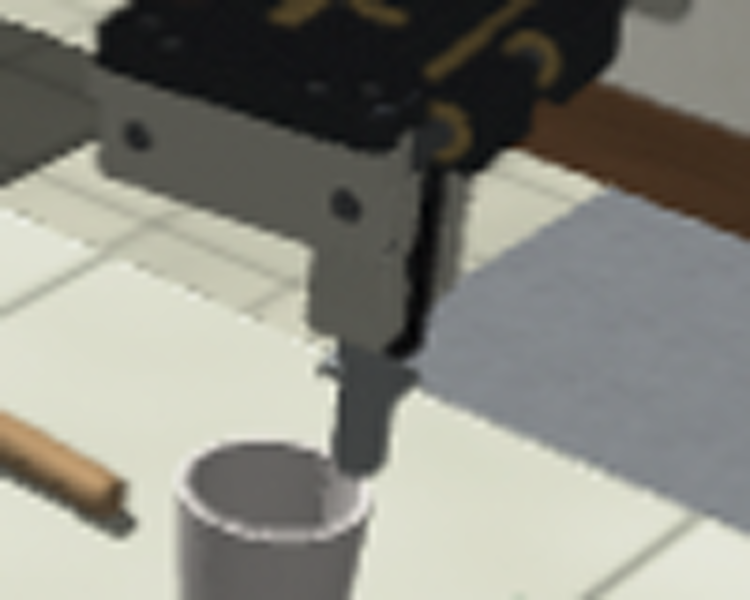

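```bash
python3 - <<'E'
from h import *
d=load('w2')
L=lambda x,y,z=.196:atz(d,230+x/5.333,120+y/5.333,z)
K=np.array([.585,.106]);t=np.radians(-15.8);B=np.array([[np.cos(t),np.sin(t)],[-np.sin(t),np.cos(t)]])
for n,p in [('tabtop',(587,250,.208)),('plate +y',(418,260,.199)),('tab +y top',(562,250,.208)),('rails1',(660,130,.2005)),('rail2',(660,372,.2005)),('drum',(523,250,.196)),('brass L',(403,260,.196)),('brass R',(640,250,.196))]:
    print(n,B@(L(*p)[:2]-K)*1000)
w=load('w5');s=get_state();p=s['tcp_pos']
for dz in (0,.02,.05): print(proj(w,p-[0,0,dz]))
E
```

```text
tabtop [  0.84234991 -10.47679241]
plate +y [-0.54243171 19.01671552]
tab +y top [ 0.96497229 -6.18194864]
rails1 [ 20.338865   -23.75726204]
rail2 [-21.33184065 -23.62246743]
drum [0.49231613 0.34541667]
brass L [-0.64331193 21.82777323]
brass R [ -0.10371925 -20.52824912]
[325.46835731 290.15208237]
[325.36518384 276.35707275]
[325.2434252  260.07440811]
```

```bash
python3 - <<'E'
from h import *
d=load('w5');e=cv2.resize(d['img'][240:380,270:380],(628,800),interpolation=2)[:600];e=cv2.convertScaleAbs(e,alpha=2,beta=20)
cv2.imwrite('pics/c7.png',e[:,:,::-1])
E
```

```text
(no output)
```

View pics/c7.png

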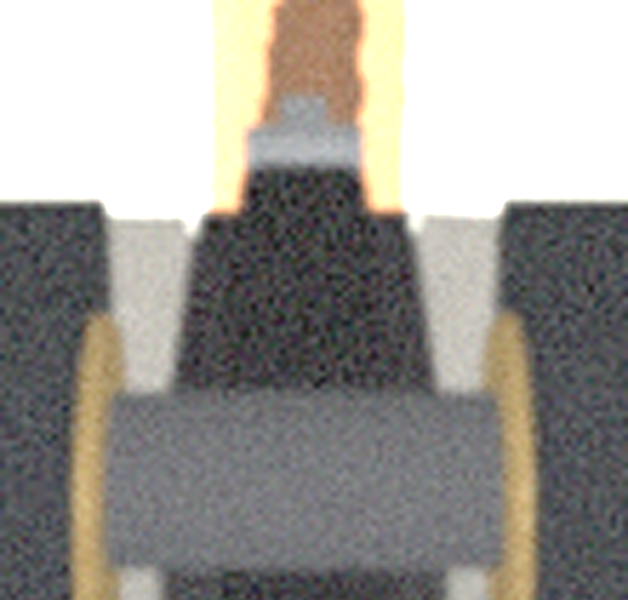

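Call:
apply_moves(commands=[{"dp": [-40,-10,0],"yaw": -0.1,"grip": 0},{"dp": [-90,-22,0],"yaw": -0.25,"grip": 0},{"dp": [-140,-35,0],"yaw": -0.4,"grip": 0},{"dp": [-190,-48,0],"yaw": -0.55,"grip": 0},{"dp": [-240,-60,0],"yaw": -0.7,"grip": 0},{"dp": [-290,-73,0],"yaw": -0.85,"grip": 0},{"dp": [-340,-86,0],"yaw": -1.0,"grip": 0},{"dp": [-390,-98,5],"yaw": -1.1,"grip": 0},{"dp": [-430,-108,10],"yaw": -1.17,"grip": 0},{"dp": [-446,-112,12],"yaw": -1.171,"grip": 0},{"dp": [-446,-112,12],"yaw": -1.171,"grip": 0},{"dp": [-446,-112,12],"yaw": -1.171,"grip": 0}])

```text
time_s: 8.48
tcp_pos: [0.576, 0.0762, 0.3073]
eef_rot: [180.0, 0.0, -15.9]
contact_force: [0.3, -0.4, 0.0]
gripper_width: 0.0118
```

```bash
python3 - <<'E'
from h import *
s=get_state();print(s['time_s'],s['tcp_pos'],s['eef_rot'],s['contact_force'],s['gripper_width'],s['joints'])
c=snap('wrist','w6');d=load('w6')
e=cv2.resize(d['img'][160:360,220:420],(600,600),interpolation=2);e=cv2.convertScaleAbs(e,alpha=1.5,beta=10)
cv2.imwrite('pics/c8.png',e[:,:,::-1]);print(proj(d,s['tcp_pos']-[0,0,.05]))
E
```

```text
8.475 [0.57599385 0.07620901 0.30725529] [ 1.79957003e+02  3.37584311e-02 -1.58594204e+01] [ 0.34210994 -0.38506839  0.03460954] 0.011775083309018752 [ 2.68185918e+01  9.34842951e+00 -4.01406507e+00  8.96724970e-03
 -7.66914708e+01  4.73199321e+01]
[323.32494858 261.39633282]
```

View pics/c8.png

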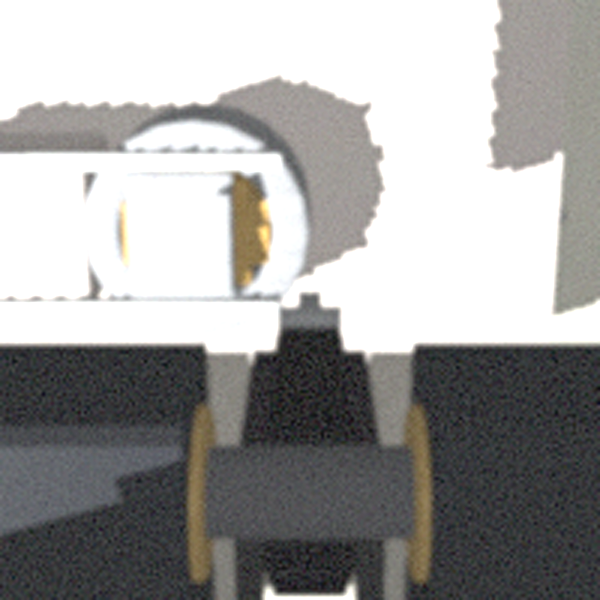

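```bash
python3 - <<'E'
from h import *
d=load('w6')
L=lambda x,y,z=.196:atz(d,220+x/3,160+y/3,z)
K=np.array([.585,.106]);t=np.radians(-15.8);B=np.array([[np.cos(t),np.sin(t)],[-np.sin(t),np.cos(t)]])
for n,p in [('drumL',(88,235,.196)),('drumR',(308,225,.196)),('drumtop',(200,118,.196)),('rail1 in',(150,174,.199)),('rail2 in',(150,298,.2005)),('rail1 end',(283,152,.2005)),('tab',(233,235,.208)),('brassR',(270,225,.196)),('brassL',(121,230,.196))]:
    print(n,np.round(B@(L(*p)[:2]-K)*1000,1))
e=d['img'][185:265,235:345].astype(float)*1.0
cv2.imwrite('pics/c9.png',cv2.resize(np.clip(e,0,255).astype(np.uint8),(770,560),interpolation=2)[:,:,::-1])
E
```

```text
drumL [-1.3 31.1]
drumR [  1.5 -30.7]
drumtop [31.7 -1.4]
rail1 in [16.8 12.4]
rail2 in [-18.4  13.8]
rail1 end [ 23.1 -24. ]
tab [  1.9 -10.6]
brassR [  1.6 -20.1]
brassL [ 0.2 21.8]
```

View pics/c9.png

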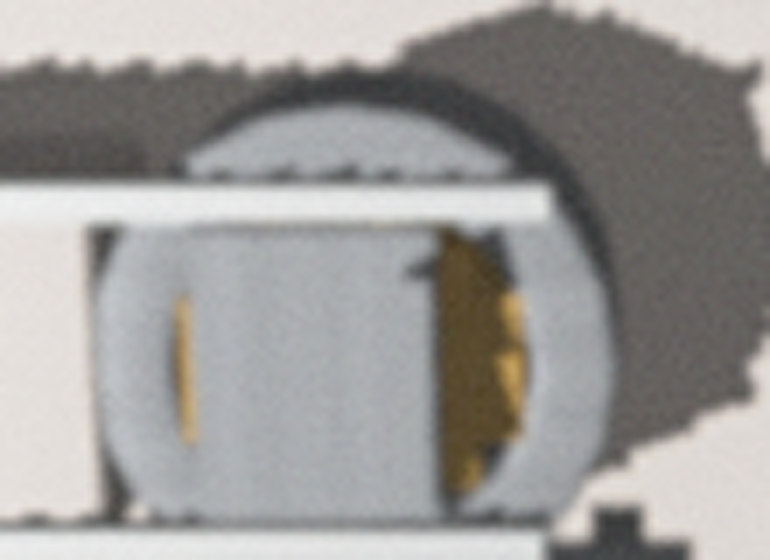

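Call:
apply_moves(commands=[{"dp": [0,0,12],"yaw": 0,"grip": 0},{"dp": [0,0,25],"yaw": 0,"grip": 0},{"dp": [0,0,37],"yaw": 0,"grip": 0},{"dp": [0,0,47],"yaw": 0,"grip": 0},{"dp": [0,0,53],"yaw": 0,"grip": 0},{"dp": [0,0,55.5],"yaw": 0,"grip": 0},{"dp": [0,0,55.5],"yaw": 0,"grip": 0},{"dp": [0,0,55.5],"yaw": 0,"grip": 0}])

```text
time_s: 9.52
tcp_pos: [0.5764, 0.0772, 0.2525]
eef_rot: [-180.0, -0.0, -15.8]
contact_force: [-0.6, -0.3, -1.1]
gripper_width: 0.0119
```

```bash
python3 - <<'E'
from h import *
s=get_state();print(s['time_s'],s['tcp_pos'],s['eef_rot'],s['contact_force'],s['gripper_width'])
c=snap('wrist','w7');snap('side','s7');d=load('s7')
i=cv2.resize(d['img'][185:245,265:345],(640,480),interpolation=2);cv2.imwrite('pics/c10.png',i[:,:,::-1])
i=cv2.resize(load('w7')['img'][180:320,230:420],(760,560),interpolation=2);cv2.imwrite('pics/c11.png',i[:,:,::-1])
E
```

```text
9.525 [0.57644665 0.07716146 0.25249814] [-1.79974756e+02 -3.65603286e-02 -1.57958318e+01] [-0.57152184 -0.27330365 -1.12404466] 0.011930554986448192
```

View pics/c10.png

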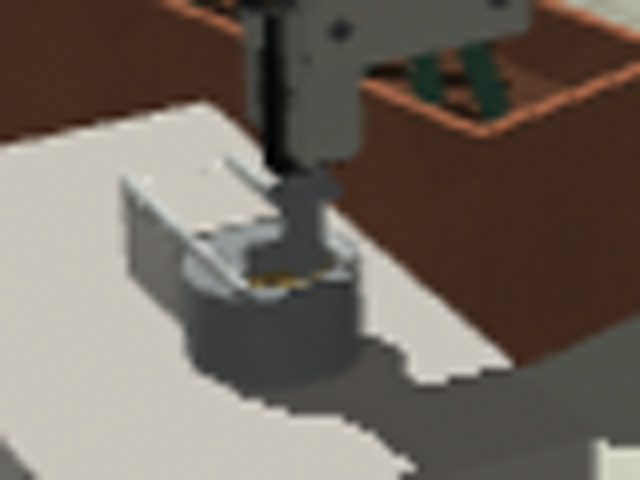

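View pics/c11.png

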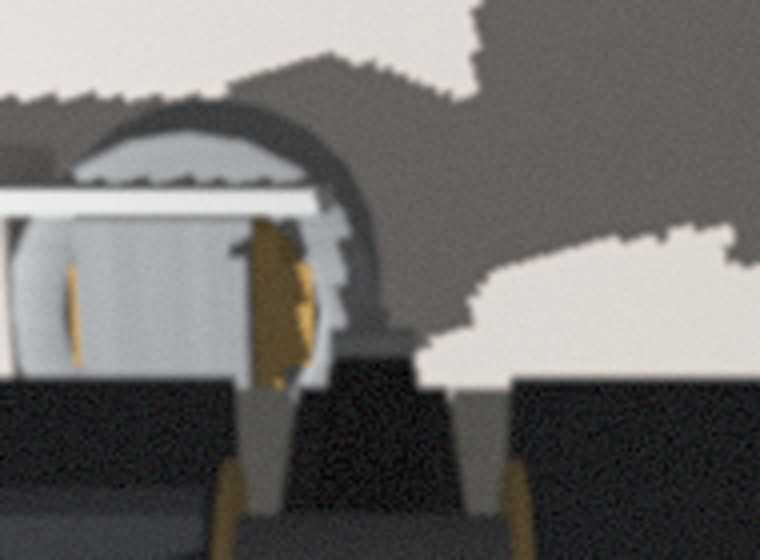

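Call:
apply_moves(commands=[{"dp": [0,-4,0],"yaw": 0,"grip": 0},{"dp": [0,-8,0],"yaw": 0,"grip": 0},{"dp": [0,-12,0],"yaw": 0,"grip": 0},{"dp": [0,-15,0],"yaw": 0,"grip": 0},{"dp": [0,-18,0],"yaw": 0,"grip": 0},{"dp": [0,-21,0],"yaw": 0,"grip": 0},{"dp": [0,-24,0],"yaw": 0,"grip": 0},{"dp": [0,-27,0],"yaw": 0,"grip": 0},{"dp": [0,-30,0],"yaw": 0,"grip": 0}])

```text
time_s: 10.75
tcp_pos: [0.5844, 0.106, 0.252]
eef_rot: [180.0, 0.0, -15.8]
contact_force: [-0.6, -2.1, -0.9]
gripper_width: 0.0119
```

```bash
python3 - <<'E'
from h import *
s=get_state();print(s['time_s'],s['tcp_pos'],s['eef_rot'],s['contact_force'],s['gripper_width'])
c=snap('wrist','w8');snap('side','s8');d=load('s8')
i=cv2.resize(d['img'][185:245,265:345],(640,480),interpolation=2);
j=cv2.resize(load('w8')['img'][180:320,230:420],(640,480),interpolation=2);cv2.imwrite('pics/c12.png',np.hstack([i,j])[:,:,::-1][:, :, :])
cv2.imwrite('pics/c12.png',cv2.resize(np.hstack([i,j]),(800,300))[:,:,::-1])
E
```

```text
10.75 [0.58436945 0.10599523 0.25201653] [ 1.79990801e+02  7.91464348e-03 -1.58077155e+01] [-0.62285321 -2.05824441 -0.94432034] 0.011914951160435006
```

View pics/c12.png

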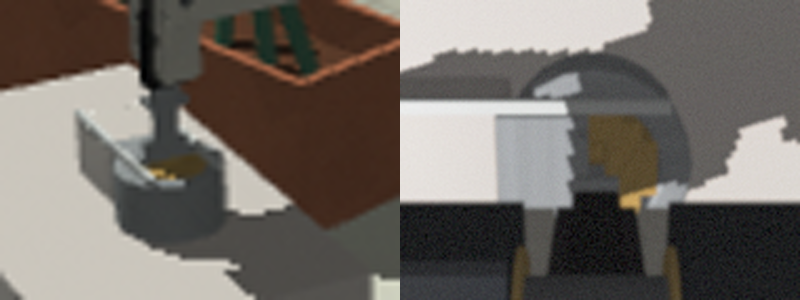

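Call:
apply_moves(commands=[{"dp": [0,-3,0],"yaw": 0,"grip": 0},{"dp": [0,-6,0],"yaw": 0,"grip": 0},{"dp": [0,-9,0],"yaw": 0,"grip": 0},{"dp": [0,-12,0],"yaw": 0,"grip": 0},{"dp": [0,-15,0],"yaw": 0,"grip": 0},{"dp": [0,-18,0],"yaw": 0,"grip": 0},{"dp": [0,-21,0],"yaw": 0,"grip": 0},{"dp": [0,-24,0],"yaw": 0,"grip": 0},{"dp": [0,-27,0],"yaw": 0,"grip": 0},{"dp": [0,-30,0],"yaw": 0,"grip": 0},{"dp": [0,-33,0],"yaw": 0,"grip": 0},{"dp": [0,-35,0],"yaw": 0,"grip": 0}])

```text
time_s: 12.35
tcp_pos: [0.5936, 0.1389, 0.252]
eef_rot: [179.9, 0.0, -15.8]
contact_force: [-1.1, -7.0, 0.3]
gripper_width: 0.0117
```

Call:
apply_moves(commands=[{"dp": [0,-1,0],"yaw": 0,"grip": 0},{"dp": [0,-1.5,0],"yaw": 0,"grip": 0}])

```text
time_s: 12.6
tcp_pos: [0.5937, 0.1391, 0.252]
eef_rot: [179.8, 0.0, -15.8]
contact_force: [-2.0, -8.9, 0.4]
gripper_width: 0.0118
```

```bash
python3 - <<'E'
from h import *
s=get_state();print(s['time_s'],s['tcp_pos'],s['eef_rot'],s['contact_force'],s['gripper_width'])
K=np.array([.585,.106]);t=np.radians(-15.8);B=np.array([[np.cos(t),np.sin(t)],[-np.sin(t),np.cos(t)]]);print(B@(s['tcp_pos'][:2]-K))
c=snap('wrist','w9');snap('side','s9');d=load('s9')
i=cv2.resize(d['img'][185:245,265:345],(640,480),interpolation=2);
j=cv2.resize(load('w9')['img'][180:320,230:420],(640,480),interpolation=2)
cv2.imwrite('pics/c13.png',cv2.resize(np.hstack([i,j]),(800,300))[:,:,::-1])
E
```

```text
12.6 [0.59369367 0.13908321 0.25203801] [ 1.79776977e+02  4.88431531e-02 -1.58223837e+01] [-1.99400341 -8.89404306  0.38109039] 0.011782821126838634
[-0.0006427   0.03420037]
```

View pics/c13.png

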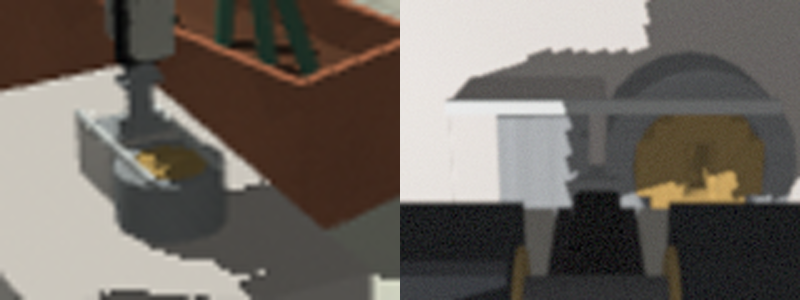

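Call:
apply_moves(commands=[{"dp": [0,5,0],"yaw": 0,"grip": 0},{"dp": [0,10,0],"yaw": 0,"grip": 0},{"dp": [0,15,-10],"yaw": 0,"grip": 0},{"dp": [0,20,-25],"yaw": 0,"grip": 0},{"dp": [-10,30,-40],"yaw": 0,"grip": 0},{"dp": [-25,36,-50],"yaw": 0,"grip": 0},{"dp": [-40,36,-50],"yaw": 0,"grip": 0},{"dp": [-40,36,-50],"yaw": 0,"grip": 0},{"dp": [-40,36,-50],"yaw": 0,"grip": 0}])

```text
time_s: 13.82
tcp_pos: [0.5457, 0.1176, 0.3018]
eef_rot: [180.0, 0.0, -15.8]
contact_force: [0.5, -0.0, -0.3]
gripper_width: 0.0116
```

```bash
python3 - <<'E'
from h import *
s=get_state();print(s['time_s'],s['tcp_pos'],s['eef_rot'],s['contact_force'],s['gripper_width'])
c=snap('wrist','w10');d=load('w10')
cv2.imwrite('pics/c14.png',cv2.resize(d['img'][160:280,240:400],(800,600),interpolation=2)[:,:,::-1]);print(proj(d,s['tcp_pos']-[0,0,.05]))
E
```

```text
13.825 [0.54570723 0.11757767 0.30181245] [ 1.79990044e+02  1.27673843e-02 -1.57600172e+01] [ 0.50757576 -0.03007275 -0.3199297 ] 0.01160338363298633
[323.36848529 261.42407691]
```

View pics/c14.png

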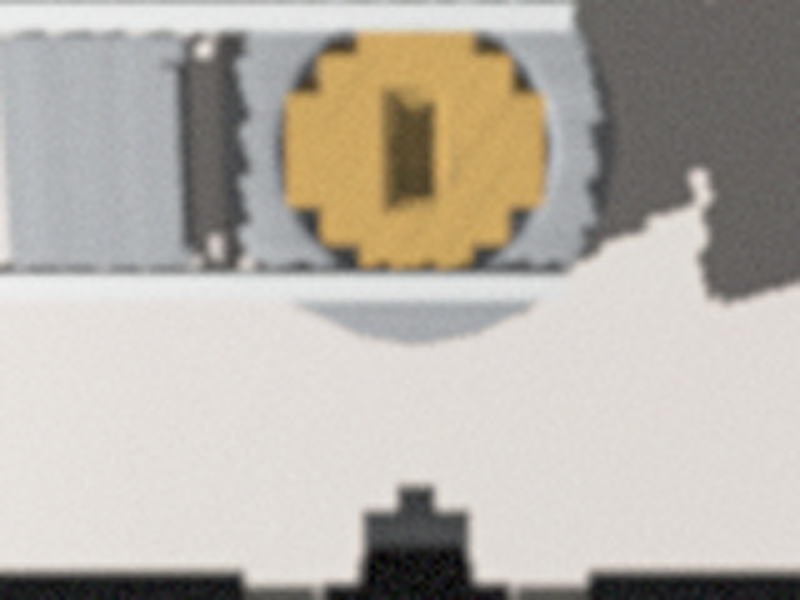

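```bash
python3 - <<'E'
from h import *
d=load('w10');s=get_state();p=s['tcp_pos'];t=np.radians(s['eef_rot'][2]);ex=np.array([np.cos(t),np.sin(t),0]);ey=np.array([np.sin(t),-np.cos(t),0])
tb=lambda q:(np.round((q-p)@ex*1000,2),np.round((q-p)@ey*1000,2))
for n,(u,v) in dict(slot=(410,148),plug=(415,149),slotT=(410,90),slotB=(410,207),sl=(383,148),sr=(437,148),plugL=(283,148),plugR=(547,148)).items():
    print(n,tb(atz(d,240+u/5,160+v/5,.196)),atz(d,240+u/5,160+v/5,.196)[:2])
print('blade front', proj(d,p-[0,0,.043]+.007*ex),proj(d,p-[0,0,.043+.004]+.0065*ex),proj(d,p-[0,0,.02]+.012*ex),'collar front top at z-16', proj(d,p-[0,0,.016]+.012*ex+.006*ey),proj(d,p-[0,0,.016]+.012*ex-.006*ey))
print('tip lateral offset at depth', tb(atz(d,240+416.5/5,258,p[2]-.045)))
for z in (.199,): print('plate?',tb(atz(d,240+240/5,189,.199)))
print('tab face', tb(atz(d,240+182/5,189,.208)))
E
```

```text
slot (np.float64(40.59), np.float64(-1.0)) [0.58524918 0.10742551]
plug (np.float64(40.43), np.float64(-0.21)) [0.58488111 0.10670449]
slotT (np.float64(49.67), np.float64(-0.99)) [0.59398797 0.1049504 ]
slotB (np.float64(31.18), np.float64(-1.01)) [0.57618931 0.10999157]
sl (np.float64(40.59), np.float64(-5.29)) [0.58641508 0.11155098]
sr (np.float64(40.59), np.float64(3.29)) [0.58408321 0.10329999]
plugL (np.float64(40.59), np.float64(-21.16)) [0.59073268 0.1268298 ]
plugR (np.float64(40.59), np.float64(20.75)) [0.57933243 0.08649196]
blade front [323.42798132 254.28443687] [323.41288834 253.11694828] [323.5292569  258.41803374] collar front top at z-16 [334.31183948 260.72062665] [312.7849492  260.72469782]
tip lateral offset at depth (np.float64(3.82), np.float64(-0.08))
plate? (np.float64(41.43), np.float64(-27.67))
tab face (np.float64(42.5), np.float64(-35.52))
```

Call:
apply_moves(commands=[{"dp": [12,0,0],"yaw": 0,"grip": 0},{"dp": [26,0,0],"yaw": 0,"grip": 0},{"dp": [38,0,5],"yaw": 0,"grip": 0},{"dp": [42,0,15],"yaw": 0,"grip": 0},{"dp": [42,0,28],"yaw": 0,"grip": 0},{"dp": [42,0,40],"yaw": 0,"grip": 0},{"dp": [42,0,47],"yaw": 0,"grip": 0},{"dp": [42,0,49],"yaw": 0,"grip": 0},{"dp": [42,0,49],"yaw": 0,"grip": 0},{"dp": [42,0,49],"yaw": 0,"grip": 0}])

```text
time_s: 15.12
tcp_pos: [0.5867, 0.106, 0.2536]
eef_rot: [-180.0, -0.0, -15.8]
contact_force: [-0.0, -0.6, -0.9]
gripper_width: 0.0116
```

```bash
python3 - <<'E'
from h import *
s=get_state();print(s['time_s'],s['tcp_pos'],s['eef_rot'],s['contact_force'],s['gripper_width'])
snap('side','s11');snap('wrist','w11')
i=cv2.resize(load('s11')['img'][185:245,265:345],(640,480),interpolation=2);
j=cv2.resize(load('w11')['img'][180:300,243:403],(640,480),interpolation=2)
cv2.imwrite('pics/c15.png',cv2.resize(np.hstack([i,j]),(800,300))[:,:,::-1])
E
```

```text
15.125 [0.5866553  0.1060012  0.25359721] [-1.79968544e+02 -4.07253415e-02 -1.57918891e+01] [-0.04116487 -0.56485091 -0.91454112] 0.011554105625026692
```

View pics/c15.png

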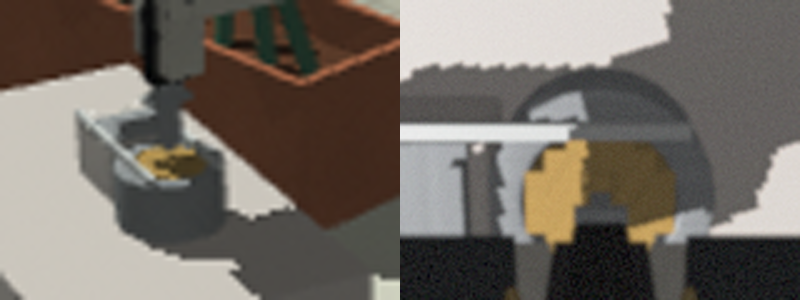

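Call:
apply_moves(commands=[{"dp": [0,0,2],"yaw": 0,"grip": 0},{"dp": [0,0,4],"yaw": 0,"grip": 0},{"dp": [0,0,6],"yaw": 0,"grip": 0},{"dp": [0,0,8],"yaw": 0,"grip": 0},{"dp": [0,0,10],"yaw": 0,"grip": 0},{"dp": [0,0,12],"yaw": 0,"grip": 0},{"dp": [0,0,12],"yaw": 0,"grip": 0}])

```text
time_s: 16.1
tcp_pos: [0.5864, 0.1058, 0.2409]
eef_rot: [180.0, 0.0, -15.8]
contact_force: [-0.2, 0.4, -0.5]
gripper_width: 0.0119
```

Call:
apply_moves(commands=[{"dp": [0,0,1.5],"yaw": 0,"grip": 0},{"dp": [0,0,3],"yaw": 0,"grip": 0},{"dp": [0,0,4.5],"yaw": 0,"grip": 0},{"dp": [0,0,6],"yaw": 0,"grip": 0},{"dp": [0,0,6],"yaw": 0,"grip": 0}])

```text
time_s: 16.73
tcp_pos: [0.5862, 0.1059, 0.2352]
eef_rot: [-180.0, 0.0, -15.8]
contact_force: [-2.2, 0.5, 1.5]
gripper_width: 0.0122
```

Call:
apply_moves(commands=[{"dp": [0,0,1.5],"yaw": 0,"grip": 0},{"dp": [0,0,3],"yaw": 0,"grip": 0},{"dp": [0,0,4.5],"yaw": 0,"grip": 0},{"dp": [0,0,6],"yaw": 0,"grip": 0},{"dp": [0,0,6],"yaw": 0,"grip": 0}])

```text
time_s: 17.35
tcp_pos: [0.5861, 0.1058, 0.2284]
eef_rot: [180.0, 0.1, -15.8]
contact_force: [-2.6, 0.4, -1.5]
gripper_width: 0.0121
```

Call:
apply_moves(commands=[{"dp": [-0.6,0,1.5],"yaw": 0,"grip": 0},{"dp": [-0.6,0,3],"yaw": 0,"grip": 0},{"dp": [-0.6,0,4.5],"yaw": 0,"grip": 0},{"dp": [-0.6,0,6],"yaw": 0,"grip": 0},{"dp": [-0.6,0,6],"yaw": 0,"grip": 0}])

```text
time_s: 17.98
tcp_pos: [0.5863, 0.1062, 0.2229]
eef_rot: [-180.0, -0.0, -15.8]
contact_force: [1.1, 0.7, 0.7]
gripper_width: 0.0118
```

Call:
apply_moves(commands=[{"dp": [0,0,1.5],"yaw": 0,"grip": 0},{"dp": [0,0,3],"yaw": 0,"grip": 0},{"dp": [0,0,4],"yaw": 0,"grip": 0},{"dp": [0,0,5],"yaw": 0,"grip": 0},{"dp": [0,0,5],"yaw": 0,"grip": 0}])

```text
time_s: 18.6
tcp_pos: [0.5858, 0.106, 0.2178]
eef_rot: [180.0, 0.0, -15.8]
contact_force: [2.1, -0.6, -0.8]
gripper_width: 0.012
```

```bash
python3 - <<'E'
from h import *
s=get_state();print(s['time_s'],s['tcp_pos'],s['eef_rot'],s['contact_force'],s['moment'],s['gripper_width'])
snap('side','s12')
i=cv2.resize(load('s12')['img'][185:245,265:345],(800,600),interpolation=2);cv2.imwrite('pics/c16.png',i[:,:,::-1])
E
```

```text
18.6 [0.5857867  0.1059977  0.21779151] [ 1.79993036e+02  1.81805290e-02 -1.58072432e+01] [ 2.13868967 -0.62819262 -0.82549632] [-0.23177743 -0.98728226 -0.03025905] 0.011973135141785447
```

View pics/c16.png

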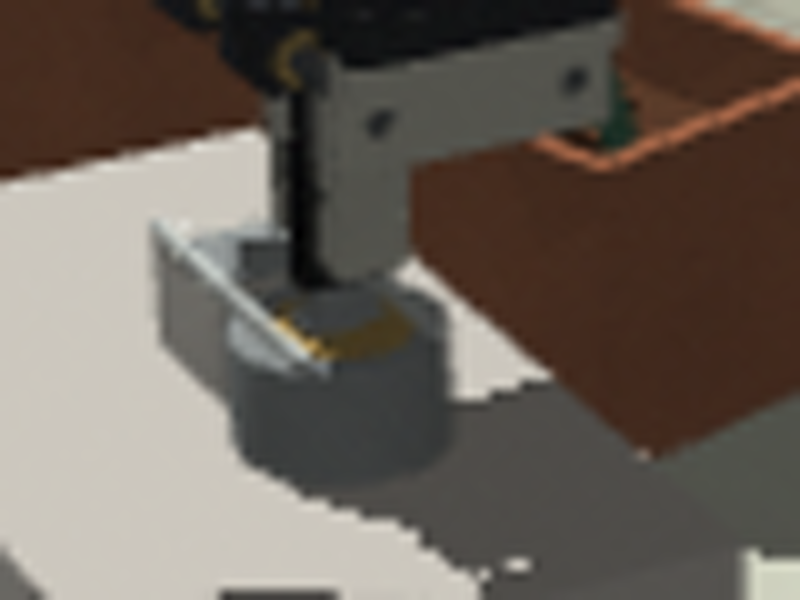

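Call:
apply_moves(commands=[{"dp": [0.2,0,0.7],"yaw": 0,"grip": 0},{"dp": [0.2,0,1.4],"yaw": 0,"grip": 0},{"dp": [0.2,0,2.0],"yaw": 0,"grip": 0},{"dp": [0.2,0,2.0],"yaw": 0,"grip": 0}])

```text
time_s: 19.15
tcp_pos: [0.5859, 0.1059, 0.2159]
eef_rot: [180.0, 0.0, -15.8]
contact_force: [0.4, -0.1, 0.0]
gripper_width: 0.0117
```

Call:
apply_moves(commands=[{"dp": [0,0,0.7],"yaw": 0,"grip": 0},{"dp": [0,0,1.2],"yaw": 0,"grip": 0},{"dp": [0,0,1.2],"yaw": 0,"grip": 0}])

```text
time_s: 19.52
tcp_pos: [0.586, 0.106, 0.2155]
eef_rot: [-180.0, -0.0, -15.8]
contact_force: [-1.9, 0.6, 5.8]
gripper_width: 0.0118
```

Call:
apply_moves(commands=[{"dp": [0,0,0],"yaw": 0.0,"grip": 0},{"dp": [0,0.1,0],"yaw": 0.08,"grip": 0},{"dp": [0,0.2,0],"yaw": 0.16,"grip": 0},{"dp": [0,0.3,0],"yaw": 0.24,"grip": 0},{"dp": [-0.1,0.4,0],"yaw": 0.32,"grip": 0},{"dp": [-0.1,0.5,0],"yaw": 0.4,"grip": 0},{"dp": [-0.1,0.5,0],"yaw": 0.4,"grip": 0}], newtons=50)

```text
time_s: 20.4
tcp_pos: [0.5859, 0.1058, 0.2155]
eef_rot: [-180.0, -0.0, -38.8]
contact_force: [-1.5, 1.1, 5.3]
gripper_width: 0.012
```

```bash
python3 - <<'E'
from h import *
s=get_state();print(s['time_s'],s['tcp_pos'],s['eef_rot'],s['contact_force'],s['moment'],s['gripper_width'],s['joints'])
E
```

```text
20.4 [0.5859053  0.10578124 0.2155241 ] [-1.79953014e+02 -1.28707525e-02 -3.87676796e+01] [-1.52767003  1.07797037  5.31561711] [0.38093563 0.54231128 0.05889649] 0.012000764832361534 [ 2.90231004e+01  1.35096906e+01 -1.07078066e+01 -6.41085235e-03
 -6.57341376e+01  2.22118575e+01]
```

Call:
apply_moves(commands=[{"dp": [0,0.1,0],"yaw": 0.08,"grip": 0},{"dp": [0,0.2,0],"yaw": 0.16,"grip": 0},{"dp": [0,0.3,0],"yaw": 0.24,"grip": 0},{"dp": [-0.1,0.4,0],"yaw": 0.32,"grip": 0},{"dp": [-0.1,0.5,0],"yaw": 0.4,"grip": 0},{"dp": [-0.1,0.6,0],"yaw": 0.48,"grip": 0},{"dp": [-0.2,0.7,0],"yaw": 0.56,"grip": 0},{"dp": [-0.2,0.8,0],"yaw": 0.64,"grip": 0},{"dp": [-0.3,0.8,0],"yaw": 0.72,"grip": 0},{"dp": [-0.3,0.9,0],"yaw": 0.8,"grip": 0},{"dp": [-0.3,0.9,0],"yaw": 0.8,"grip": 0}])

```text
time_s: 21.78
tcp_pos: [0.585, 0.1053, 0.2155]
eef_rot: [-180.0, 0.0, -84.6]
contact_force: [-2.1, 0.7, 4.8]
gripper_width: 0.0118
```

```bash
python3 - <<'E'
from h import *
s=get_state();print(s['time_s'],s['tcp_pos'],s['eef_rot'],s['contact_force'],s['moment'],s['gripper_width'])
snap('side','s13')
i=cv2.resize(load('s13')['img'][185:245,265:345],(800,600),interpolation=2);cv2.imwrite('pics/c17.png',i[:,:,::-1])
E
```

```text
21.775 [0.58499942 0.10529652 0.21553257] [-1.79967367e+02  2.92158031e-02 -8.46028773e+01] [-2.13371751  0.6563792   4.82382058] [0.56562562 0.68642554 0.13867009] 0.011798500986979522
```

View pics/c17.png

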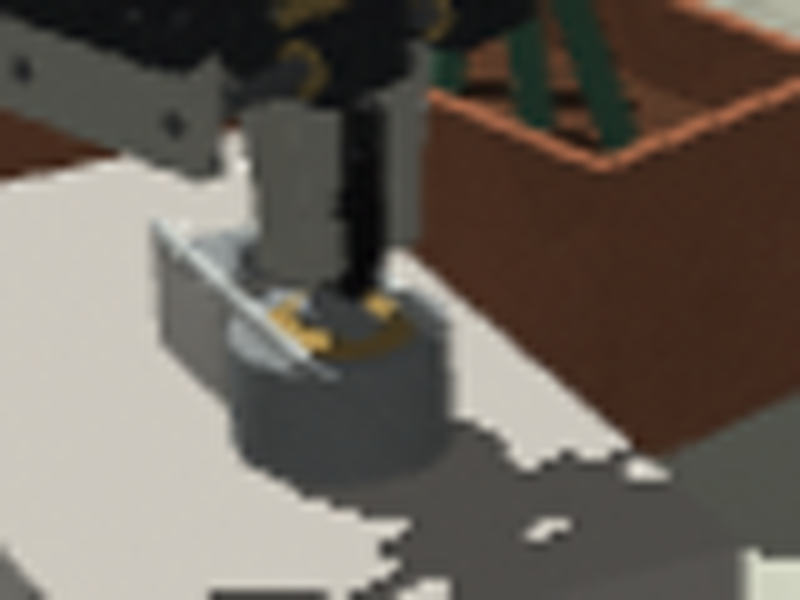

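Call:
apply_moves(commands=[{"dp": [0,0.2,0],"yaw": 0.08,"grip": 0},{"dp": [0,0.4,0],"yaw": 0.16,"grip": 0},{"dp": [0,0.6,0],"yaw": 0.24,"grip": 0},{"dp": [-0.1,0.7,0],"yaw": 0.32,"grip": 0},{"dp": [-0.1,0.8,0],"yaw": 0.4,"grip": 0},{"dp": [-0.1,0.8,0],"yaw": 0.44,"grip": 0},{"dp": [-0.1,0.8,0],"yaw": 0.44,"grip": 0},{"dp": [-0.1,0.8,0],"yaw": 0.44,"grip": 0},{"dp": [-0.1,0.8,0],"yaw": 0.44,"grip": 0},{"dp": [-0.1,0.8,0],"yaw": 0.44,"grip": 0}])

```text
time_s: 23.08
tcp_pos: [0.5844, 0.1054, 0.2155]
eef_rot: [-180.0, 0.0, -109.7]
contact_force: [-0.7, 1.3, 5.5]
gripper_width: 0.0118
```

```bash
python3 - <<'E'
from h import *
s=get_state();print(s['time_s'],s['tcp_pos'],s['eef_rot'],s['contact_force'],s['moment'],s['gripper_width'])
snap('side','s14');snap('wrist','w14');snap('top','t14')
i=cv2.resize(load('s14')['img'][185:245,265:345],(640,480),interpolation=2)
j=cv2.resize(load('w14')['img'][180:300,243:403],(640,480),interpolation=2)
cv2.imwrite('pics/c18.png',cv2.resize(np.hstack([i,j]),(800,300))[:,:,::-1])
E
```

```text
23.075 [0.58439127 0.10538708 0.21550795] [-1.79966191e+02  4.90873815e-02 -1.09741443e+02] [-0.6607981   1.30352877  5.53658672] [0.64083053 0.33349525 0.0983655 ] 0.011840276776840056
```

View pics/c18.png

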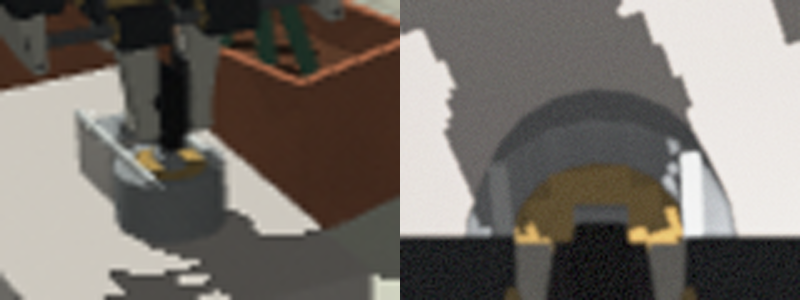

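View pics/w14.png

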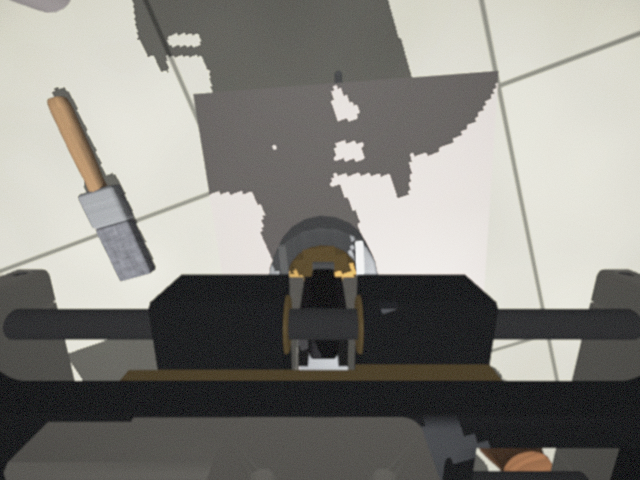

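View pics/s14.png

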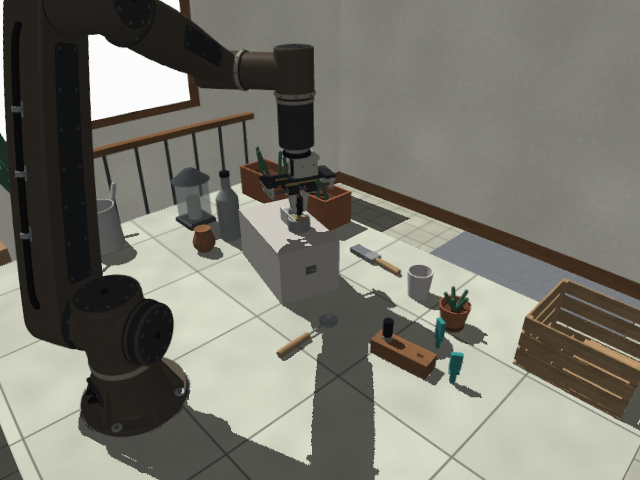

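```bash
python3 - <<'E'
from plant import *
print(close_job()); s=get_state();print(s['time_s'],s['tcp_pos'],s['eef_rot'],s['contact_force'],s['gripper_width'])
E
```

```text
the job is handed in; nothing more can be done
None
the job is handed in; nothing more can be done
```

I took the flat black key from the stand and pushed the shutter open with its tip at about 25 mm/s. I then slid the key in to the collar, turned it clockwise and handed the job in at about 23 s, still gripping it at 50 N.

- **Shutter:** it was pushed until the side force rose to about 9 N at the stop. The tip got 34 mm past the keyway where I had estimated 37 mm. I put the travel at about 47 mm, and the wrist picture showed the keyway uncovered.
- **Key home:** the collar met the plug at TCP height 0.2155 m, against 0.216 m expected, with about 5.5 N downward push. The pins showed only about 1–2 N.
- **Turn:** the tool turned 1.64 rad clockwise from the slot direction. Allowing for the 0.1 rad of play, I put the lock at about 1.54 rad, though I could not read the joint itself. A moment of about 0.1 N m at the wrist agrees with the spring. Sideways forces were under 2 N and the gripper opening stayed at 11.8 mm.
- **Clearances:** the last side picture showed the round key and the bystanders in view where they were. The gripper stayed clear of the cabinet and lock in the crops, with the fingertips about 7 mm above the shutter tab's height by calculation.

The wrist camera put the key about 1.5–2 mm off the tool centre along its wide side. I corrected for this during the insertion and the turn.

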